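# Unpile the fitting kit into its foam-inlaid drawer

## Task

The fitting kit has come back from the job in one pile: take it apart from the top down and put the bit rack, the softwood packer, the sanding block and the roll of masking tape back in the tool drawer, each lying flat and right way up, fully down in the foam inlay that is cut to its shape. Lift each thing clear of the one beneath instead of dragging the pile along, set it down rather than let it fall, and leave the pencil and the marker where they lie.

Things in the scene. Friction and masses are not known exactly. Their poses are not given: they have to be found in the camera images.
- bit_rack: Screw-bit rack: a narrow red base 34 x 88 mm and 14 mm high with upright steel bits (their tips 35 mm above the base's underside). It lies on top of the pile, on the softwood packer. Take it across the 34 mm by the red base only; the bits are not to be gripped. Origin at the centre of the underside; x across the 34 mm, y along the 88 mm, z up. 0.09 kg.
- packer: Softwood packer: plain flat block 60 x 90 x 18 mm, second from the top of the pile, lying crosswise on the sanding block. Origin at the centre of the underside; x across the 60 mm, y along the 90 mm, z up. 0.05 kg.
- sanding_block1: Sanding block: cork block wrapped in brown abrasive paper, 66 x 117 x 32 mm (the solid part is 62 x 116 mm, from 2 to 32 mm above the origin), third from the top, off-centre on the tape roll. Origin 2 mm below the middle of its resting face; x across the 66 mm, y along the 117 mm, z up. 0.12 kg.
- tape_roll: Roll of masking tape, a flat beige ring lying on the bench at the bottom of the pile: 104 mm across, 30 mm high, bore 72 mm, wall about 16 mm. Can be lifted by its wall, one finger in the bore and one outside. Origin at the centre of the underside, z up along the ring's axis; its turn does not matter. 0.11 kg.
- inlay_bits: Foam inlay fixed in the drawer, 124 (x) x 143 (y) x 18 mm high, charcoal, slate-blue on the recess floor. Origin: centre of its underside, 5 mm above the bench. Recess: slim rectangle, 49 x 103 mm, floor 8 mm above the origin (10 deep), for the bit rack, either way round in y. A finger scoop, 54 wide and as deep, crosses the whole inlay along x through its middle.
- inlay_packer: Foam inlay fixed in the drawer, 124 (x) x 143 (y) x 18 mm high, charcoal, slate-blue on the recess floor. Origin: centre of its underside, 5 mm above the bench. Recess: squat rectangle, 74 x 104 mm, floor 8 mm above the origin (10 deep), for the softwood packer, either way round in y. A finger scoop, 54 wide and as deep, crosses the whole inlay along x through its middle.
- inlay_sanding: Foam inlay fixed in the drawer, 124 (x) x 143 (y) x 18 mm high, charcoal, slate-blue on the recess floor. Origin: centre of its underside, 5 mm above the bench. Recess: largest rectangle, 80 x 131 mm, floor 8 mm above the origin (10 deep), for the sanding block, either way round in y. A finger scoop, 54 wide and as deep, crosses the whole inlay along x through its middle.
- inlay_tape: Foam inlay fixed in the drawer, 124 (x) x 143 (y) x 18 mm high, charcoal, slate-blue on the recess floor. Origin: centre of its underside, 5 mm above the bench. Recess: round, 116 mm across, floor 8 mm above the origin (10 deep), no scoop, for the tape roll, which stands 20 mm out of it when home.
- pencil1: Bystander: joiner's pencil, orange, 10 x 172 x 9 mm, lying on the bench just beyond the pile. Origin near its middle, on the underside; y along its length. Leave where it lies.
- marker1: Bystander: white marker pen with a black cap, 18 x 132 x 17 mm, lying on the bench near its far edge, beyond the pencil. Origin at the centre of the underside, y along the 132 mm. Leave where it lies.

How it is judged:
By the outcome, as a careful person would: the job done as asked, in the order asked, and still so for the second after the job is handed in, with the robot touching nothing.
It also fails if it takes over 106 s, if anything falls off the work surface, if the arm or the gripper's body presses on something with over 40 N, if the wrist force passes 120 N, or if a joint passes its speed limit or range.

## Robot

A 6-joint arm with a two-finger parallel gripper is mounted at the origin on the work surface; the furniture and walls round the work are solid. World frame = base frame: x ahead of the robot, y to its left, z up, the work surface at z = 0. Lengths are in m, angles in rad, forces in N, time in s.
With the tool pointing down it reaches from about 0.325 to 0.9 m from the base axis. Payload 6.1 kg.
Tool frame: the origin (TCP) lies midway between the tips of the shut fingers; the grasp point (between the pads) lies 19 mm behind it; z points along the fingers, y is the line along which they close (so a half turn about z gives the same grasp; the last joint's range is limited). The gripper opens to 87 mm and grips with 3 to 60 N. Pads are 19 mm wide; open, the fingers measure 117 mm over their backs; the gripper's body (75 mm by 190 mm) begins 51 mm behind the grasp point.
Start: joints at [-1.252, 0.22, 1.526, -0, 1.395, -0.126], TCP at [0.269, -0.564, 0.223] pointing down, gripper open.
Joint ranges: [-2.98, 2.98], [-0.91, 2.08], [0.09, 2.57], [-1.24, 4.39], [0.2, 2.65], [-2.68, 2.68]. Speed limits (rad/s): [2.57, 2.57, 3.01, 3.14, 3.14, 3.14].

## Interface

Orientations are given as [roll, pitch, yaw] about the fixed x, y, z axes, in that order (R = Rz(yaw) Ry(pitch) Rx(roll)).
In Python, from bench import arm gives the robot as it stands. The module is installed in compiled form; this text tells all that it offers.
- The arm moves only by the tool arm_command, never from a script. Its argument "deltas" is a list of rows, each a list of 3 entries, a list of its own where there are three numbers: the finger opening in m, from 0 to 0.087, then the shift along the tool's x, y, z in m, then the turn, a rotation vector about the tool's x, y, z in degrees. In form: [[gripper, [x, y, z], [rx, ry, rz]], ...]. A call has 1 to 12 rows; each row is the pose to reach, as a shift and turn from the pose commanded when the call began, along the tool's axes at that moment; what a row does not reach only later rows make up. A row lasts 1/8 s, in which the tool goes at most 62.5 mm and 10.7 degrees, less where a joint would pass 70% of its speed; a pose out of reach is approached as far as the arm can. A call with a gripper value outside its range is refused whole. The fingers move at their own pace and stop on an object; the grip force is fixed at half the most. Time passes only in rows, so rows that repeat a pose let the fingers close. It gives the time, the measured TCP pose, the force, the opening and the grip force at its end, in the units of the state.
- arm.observe(): the state, without advancing time (a new reading comes with each control period).
- arm.camera(name): name is "side" or "top" or "wrist"; returns a dict with "color" (420x560x3 uint8, red, green, blue), "fx", "fy", "cx", "cy" (pixels), "R" (3x3) and "t" (3): a world point X has camera coordinates R X + t. Camera axes: x right, y down, z forward; pixel columns grow to the right and rows downward; lengths in m; the calibration is good to about 2 mm. The wrist camera is an equidistant fisheye: a pixel r from the principal point sees the ray r / f radians off the axis. A picture is of the moment at which its call begins. There is no depth.
- arm.sign_off(): hands the job in; it is judged then, once.
The state is a dict: "time": time; "joint_pos": joint angles; "dq": joint speeds; "tau": joint torques, N m; "tcp_pos": TCP position; "eef_rot": TCP orientation; "wrist_force": force on the tool from outside, world axes, zero at the start; "moment": the same for the moment, N m; "gripper_width": finger opening in m; "finger_force": force on a finger pad.
Only numpy, scipy, OpenCV 4.12 (cv2) and the standard library are available. Lean on these libraries where they do the work, as an engineer would, in place of code of your own. Each camera call takes 0.05 s, during which the arm holds its last target. There are 200 camera calls.

## Working session

There is one attempt and no reset: what is moved stays moved. The work goes in short steps, Python scripts to look and compute and a tool call to move; the robot and the scene stay as the last step left them, time stands still between calls to the robot, and variables do not carry over. Pictures are saved under pics/ and viewed, at most 15 in all, crops included, and the job is handed in when it is done.

Besides the shell and the picture viewer there is one more tool, called after "Emit:" by a JSON object that holds its "name" and its "arguments", one argument or row to a line. arm_command: Moves the arm, as the interface text tells. Its arguments: {"type":"object","properties":{"deltas":{"type":"array"}},"required":["deltas"]}

```bash
mkdir -p pics; python3 - <<'E'
from bench import arm
import cv2,numpy as np
print(arm.observe())
for n in("top","side"):
    c=arm.camera(n); cv2.imwrite(f"pics/{n}0.png",c["color"][:,:,::-1]); print(n,{k:np.round(c[k],4).tolist() for k in c if k!="color"})
E
```

```text
{'time': 0.0, 'joint_pos': array([-1.25207104e+00,  2.21269474e-01,  1.52764679e+00, -5.43103206e-06,
        1.39469616e+00, -1.26062522e-01]), 'dq': array([-0.00057798, -0.0008939 , -0.00023172,  0.00098902, -0.00047995,
       -0.00110062]), 'tau': array([-6.42514951e-04, -4.94609678e+01, -3.87381363e+01,  6.96966005e-02,
        5.70767443e-02, -1.58381995e-04]), 'tcp_pos': array([ 0.26872983, -0.56356695,  0.22139153]), 'eef_rot': array([-3.13958824e+00, -2.48640684e-04,  4.44788521e-01]), 'wrist_force': array([1.12376683, 0.12293514, 0.68476683]), 'moment': array([ 0.02573824,  0.00965401, -0.01986775]), 'finger_force': 0.0, 'gripper_width': 0.08738597912497244}
top {'fx': 449.6538, 'fy': 449.6538, 'cx': 270.1399, 'cy': 205.8555, 'R': [[0.1674, -0.9859, 0.0041], [-0.9658, -0.1648, -0.2003], [0.1981, 0.0295, -0.9797]], 't': [0.0094, 0.5055, 0.8294]}
side {'fx': 379.2116, 'fy': 379.2116, 'cx': 281.2148, 'cy': 210.6096, 'R': [[-0.908, -0.4189, 0.0003], [-0.2081, 0.4504, -0.8682], [0.3636, -0.7884, -0.4962]], 't': [0.4698, 0.1408, 0.7662]}
```

View pics/top0.png

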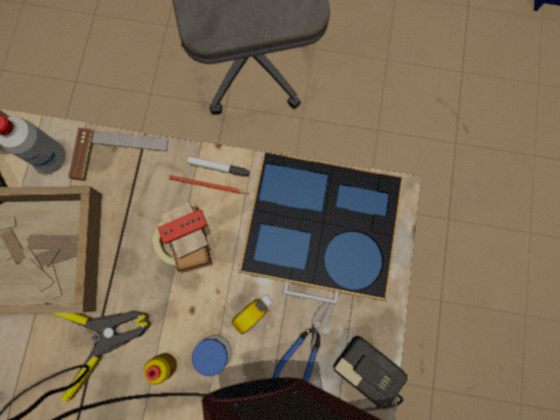

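View pics/side0.png

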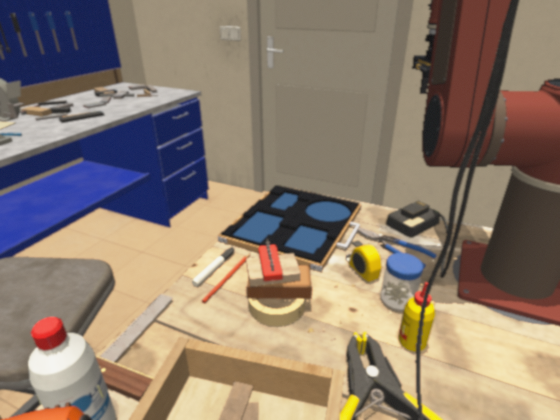

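The top view shows the pile at about (185,238): red rack at (183,228), packer below it, brown block at (192,258), and the tape at (163,245). The recesses are sanding (293,187), bits (362,201), packer (282,246) and tape (353,261). The pencil and marker are beyond the pile at (205,185) and (218,166). The side view confirms the stacking order.

```bash
cat > h.py <<'E'
from bench import arm
import cv2,numpy as np
def ray(c,uv,z):
    """pixels -> world points on plane z (pinhole, or fisheye if c['fish'])"""
    uv=np.atleast_2d(np.asarray(uv,float)); x=(uv-[c["cx"],c["cy"]])/[c["fx"],c["fy"]]
    if c.get("fish"):
        r=np.linalg.norm(x,axis=1,keepdims=True)+1e-12
        d=np.hstack([x/r*np.sin(r),np.cos(r)])
    else: d=np.hstack([x,np.ones((len(x),1))])
    R=np.array(c["R"]);o=-R.T@np.array(c["t"]);d=d@R
    return (o+d*((z-o[2])/d[:,2])[:,None])[:,:2]
def cam(n):
    c=arm.camera(n); c["fish"]=n=="wrist"; c["hsv"]=cv2.cvtColor(c["color"],cv2.COLOR_RGB2HSV); return c
def blobs(c,lo,hi,z,amin=60,roi=None):
    """coloured blobs -> min-area rectangle in world on plane z: centre, sizes, yaw of long side (deg), pixel centre"""
    m=cv2.inRange(c["hsv"],lo,hi)
    if roi: k=np.zeros_like(m);k[roi[1]:roi[3],roi[0]:roi[2]]=1;m*=k
    out=[]
    for q in cv2.findContours(m,cv2.RETR_EXTERNAL,cv2.CHAIN_APPROX_NONE)[0]:
        if cv2.contourArea(q)<amin: continue
        w=ray(c,q[:,0],z); r=cv2.minAreaRect((w*1000).astype(np.float32))
        (a,b),ang=r[1],r[2]
        if a<b: a,b,ang=b,a,ang+90
        out.append((np.round(r[0],1).tolist(),round(a),round(b),round((ang+90)%180-90,1),q[:,0].mean(0).round().tolist()))
    return out
E
python3 - <<'E'
from h import *
c=cam("top")
for z in(.013,.023):print("recess",z,*blobs(c,(98,90,60),(115,255,255),z,300,(235,150,410,300)),sep="\n")
m=cv2.inRange(c["hsv"],(0,0,0),(180,255,60)); 
print("rack",blobs(c,(0,150,90),(5,255,255),.092,60,(150,195,215,275)))
print("rack2",blobs(c,(172,120,90),(180,255,255),.092,60,(150,195,215,275)))
for p in[(183,228),(200,235),(175,250),(192,258),(162,248),(205,185)]: print(p,c["hsv"][p[1],p[0]])
a=cv2.resize(c["color"][140:290,140:260],None,fx=5,fy=4.0*5/4,interpolation=cv2.INTER_CUBIC)[:600*5//4]
cv2.imwrite("pics/topc.png",cv2.resize(c["color"][155:285,140:260],None,fx=4.5,fy=4.5,interpolation=cv2.INTER_CUBIC)[:,:,::-1])
E
```

```text
recess
0.013
([424.0, -85.4], 116, 114, 8.3, [353.0, 260.0])
([426.9, 57.8], 106, 76, 88.7, [282.0, 246.0])
([548.0, -88.3], 104, 52, 88.8, [362.0, 200.0])
([550.8, 55.0], 133, 83, 88.4, [293.0, 187.0])
recess
0.023
([422.9, -83.7], 114, 113, 8.3, [353.0, 260.0])
([425.8, 58.0], 105, 76, 88.7, [282.0, 246.0])
([545.5, -86.5], 103, 51, 88.8, [362.0, 200.0])
([548.3, 55.1], 132, 82, 88.4, [293.0, 187.0])
rack [([422.8, 247.3], 87, 34, -54.9, [182.0, 226.0])]
rack2 []
(183, 228) [  3 169 173]
(200, 235) [ 16  71 162]
(175, 250) [ 18  73 158]
(192, 258) [ 15 130 159]
(162, 248) [ 17 108  99]
(205, 185) [  7 185 156]
```

View pics/topc.png

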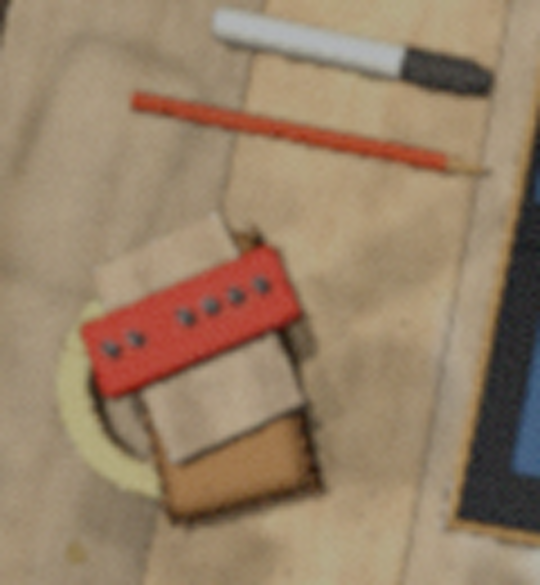

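The crop shows the red rack spanning (85,320)–(300,300), crosswise on the packer. The packer is on the brown block, which is centred around (240,370). The tape rim shows at the lower left, around (65,390). The measured rack is 87x34 mm and the recess sizes match too, so I'll work out the first move.

```bash
cat >> h.py <<'E'
from scipy.spatial.transform import Rotation as Ro
def go(x,y,z,yaw):
    """print tool-axis shift (m) and rotation vector (deg) from measured pose to tool-down target"""
    s=arm.observe(); A=Ro.from_euler("xyz",s["eef_rot"]); B=Ro.from_euler("xyz",[180,0,yaw],degrees=True)
    d=np.array([x,y,z])-s["tcp_pos"]
    print("shift",A.inv().apply(d).round(4),"rot",(A.inv()*B).as_rotvec(degrees=True).round(1),"|d|",np.linalg.norm(d).round(3),
      "now",s["tcp_pos"].round(4),np.degrees(s["eef_rot"]).round(1),"w",round(s["gripper_width"],4),"f",round(s["finger_force"],1),"F",s["wrist_force"].round(1),"t",round(s["time"],2))
E
python3 -c "
from h import *
go(.4228,.2473,.20,125.1)"
```

```text
shift [ 0.488  -0.6658  0.0228] rot [ -0.1  -0.1 -99.6] |d| 0.826 now [ 0.2687 -0.5637  0.2216] [-179.9   -0.    25.5] w 0.0871 f 0.0 F [0.8 0.6 0.2] t 0.15
```

Emit:
{"name": "arm_command", "arguments": {
  "deltas": [
    [0.06, [0.035, -0.048, 0], [0, 0, -7]],
    [0.06, [0.07, -0.095, 0], [0, 0, -14]],
    [0.06, [0.105, -0.143, 0], [0, 0, -21]],
    [0.06, [0.14, -0.19, 0], [0, 0, -28]],
    [0.06, [0.174, -0.238, 0], [0, 0, -36]],
    [0.06, [0.21, -0.285, 0], [0, 0, -43]],
    [0.06, [0.244, -0.333, 0], [0, 0, -50]],
    [0.06, [0.28, -0.38, 0], [0, 0, -57]],
    [0.06, [0.314, -0.428, 0], [0, 0, -64]],
    [0.06, [0.35, -0.475, 0], [0, 0, -71]],
    [0.06, [0.384, -0.523, 0], [0, 0, -78]],
    [0.06, [0.42, -0.57, 0], [0, 0, -85]]
  ]
}}

```text
time: 1.65
tcp_pos: [0.4027, 0.1331, 0.2227]
eef_rot: [3.141, 0.0, 1.933]
wrist_force: [0.0, -0.7, 0.9]
gripper_width: 0.0603
finger_force: 0.0
```

```bash
python3 -c "
from h import *
go(.4228,.2473,.20,125.1)"
```

```text
shift [0.0997 0.0592 0.0227] rot [  0.    0.  -14.4] |d| 0.118 now [0.4027 0.1331 0.2227] [179.9   0.  110.7] w 0.0603 f 0.0 F [ 0.  -0.7  0.9] t 1.65
```

Emit:
{"name": "arm_command", "arguments": {
  "deltas": [
    [0.06, [0.05, 0.03, 0], [0, 0, -7]],
    [0.06, [0.1, 0.059, 0.02], [0, 0, -14.4]],
    [0.06, [0.1, 0.059, 0.023], [0, 0, -14.4]],
    [0.06, [0.1, 0.059, 0.023], [0, 0, -14.4]]
  ]
}}

```text
time: 2.15
tcp_pos: [0.4224, 0.2451, 0.1988]
eef_rot: [-3.14, -0.0, 2.18]
wrist_force: [1.1, 0.1, 0.3]
gripper_width: 0.0604
finger_force: 0.0
```

```bash
python3 - <<'E'
from h import *
c=cam("wrist")
cv2.imwrite("pics/w1.png",c["color"][:,:,::-1])
print({k:np.round(c[k],3).tolist() for k in("fx","cx","cy","R","t")})
print(blobs(c,(0,150,70),(6,255,255),.092,60))
go(.4228,.2473,.081,125.1)
E
```

```text
{'fx': 325.192, 'cx': 279.524, 'cy': 210.798, 'R': [[0.82, 0.572, -0.002], [0.554, -0.794, 0.248], [0.14, -0.205, -0.969]], 't': [-0.486, -0.063, 0.356]}
[([493.3, 284.9], 54, 6, -88.9, [370.0, 220.0]), ([424.4, 250.9], 87, 33, -56.5, [286.0, 204.0]), ([161.0, 95.8], 131, 38, -67.2, [6.0, 179.0]), ([156.7, 242.0], 46, 24, 23.0, [57.0, 60.0])]
shift [0.0022 0.0015 0.1185] rot [-0.   0.  -0.3] |d| 0.119 now [0.4229 0.2447 0.1995] [-180.     0.   124.8] w 0.0598 f 0.0 F [ 0.5 -0.7  0.4] t 2.2
```

View pics/w1.png

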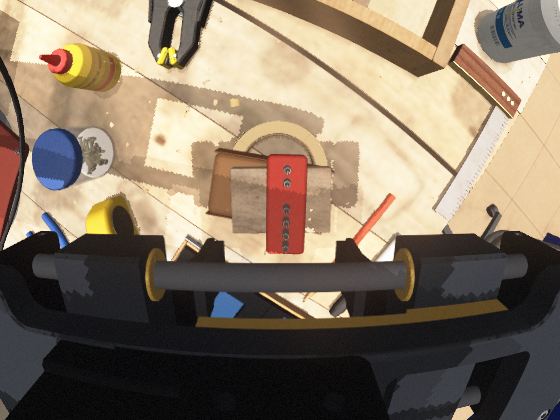

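The wrist view shows the rack at (286,204), square to the fingers, with the packer at (280,200) and the block end at (235,180). It agrees with the top view to about 3 mm, so I'll take the mean and go down.

Emit:
{"name": "arm_command", "arguments": {
  "deltas": [
    [0.06, [0.003, 0.0, 0.05], [0, 0, 0.5]],
    [0.06, [0.003, 0, 0.08], [0, 0, 0.5]],
    [0.06, [0.003, 0, 0.1], [0, 0, 0.5]],
    [0.06, [0.003, 0, 0.11], [0, 0, 0.5]],
    [0.06, [0.003, 0, 0.118], [0, 0, 0.5]],
    [0.06, [0.003, 0, 0.118], [0, 0, 0.5]]
  ]
}}

```text
time: 2.95
tcp_pos: [0.4216, 0.2475, 0.0818]
eef_rot: [3.141, 0.0, 2.17]
wrist_force: [0.3, 0.5, -0.3]
gripper_width: 0.0599
finger_force: 0.0
```

Emit:
{"name": "arm_command", "arguments": {
  "deltas": [
    [0.04, [0, 0, 0], [0, 0, 0]],
    [0.025, [0, 0, 0], [0, 0, 0]],
    [0.02, [0, 0, 0], [0, 0, 0]],
    [0.02, [0, 0, 0], [0, 0, 0]],
    [0.02, [0, 0, 0], [0, 0, 0]],
    [0.02, [0, 0, 0], [0, 0, 0]]
  ]
}}

```text
time: 3.7
tcp_pos: [0.4219, 0.2481, 0.082]
eef_rot: [3.14, 0.0, 2.171]
wrist_force: [1.0, 0.7, 3.1]
gripper_width: 0.0336
finger_force: 30.0
```

Emit:
{"name": "arm_command", "arguments": {
  "deltas": [
    [0.02, [0, 0, -0.006], [0, 0, 0]],
    [0.02, [0, 0, -0.02], [0, 0, 0]],
    [0.02, [0, 0, -0.05], [0, 0, 0]],
    [0.02, [0, 0, -0.1], [0, 0, 0]],
    [0.02, [0, 0, -0.1], [0, 0, 0]]
  ]
}}

```text
time: 4.32
tcp_pos: [0.4242, 0.249, 0.1869]
eef_rot: [3.133, 0.002, 2.171]
wrist_force: [0.6, 0.4, -2.0]
gripper_width: 0.0336
finger_force: 30.0
```

```bash
python3 - <<'E'
from h import *
c=cam("side"); cv2.imwrite("pics/s1.png",cv2.resize(c["color"][170:340,180:400],None,fx=3,fy=3)[:,:,::-1])
go(.547,-.0875,.15,88.7)
E
```

```text
shift [-0.3473 -0.0873  0.0342] rot [ 0.3 -0.  35.7] |d| 0.36 now [0.4227 0.2483 0.1842] [1.797e+02 1.000e-01 1.244e+02] w 0.0337 f 30.0 F [ 0.8  0.2 -1.2] t 4.38
```

View pics/s1.png

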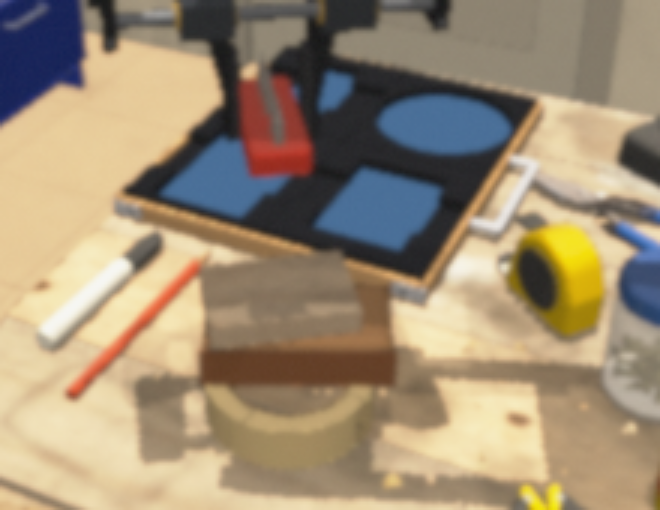

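The rack is held level between the fingers at (275,130), and the pile is undisturbed at (295,340). I'll carry it to its recess.

Emit:
{"name": "arm_command", "arguments": {
  "deltas": [
    [0.02, [-0.05, -0.013, 0], [0, 0, 5]],
    [0.02, [-0.1, -0.025, 0], [0, 0, 10]],
    [0.02, [-0.15, -0.038, 0], [0, 0, 15]],
    [0.02, [-0.2, -0.05, 0], [0, 0, 20.5]],
    [0.02, [-0.25, -0.063, 0], [0, 0, 26]],
    [0.02, [-0.3, -0.075, 0.01], [0, 0, 31]],
    [0.02, [-0.347, -0.087, 0.034], [0, 0, 35.7]],
    [0.02, [-0.347, -0.087, 0.07], [0, 0, 35.7]],
    [0.02, [-0.347, -0.087, 0.1], [0, 0, 35.7]],
    [0.02, [-0.347, -0.087, 0.12], [0, 0, 35.7]],
    [0.02, [-0.347, -0.087, 0.12], [0, 0, 35.7]]
  ]
}}

```text
time: 5.75
tcp_pos: [0.5424, -0.0868, 0.0582]
eef_rot: [-3.135, -0.002, 1.548]
wrist_force: [-0.3, 0.9, -1.2]
gripper_width: 0.0339
finger_force: 30.0
```

```bash
python3 - <<'E'
from h import *
c=cam("wrist"); cv2.imwrite("pics/w2.png",c["color"][:,:,::-1])
go(.547,-.0875,.017,88.7)
E
```

```text
shift [-0.0003  0.0033  0.043 ] rot [-0.2 -0.1 -0. ] |d| 0.043 now [ 0.5439 -0.0872  0.06  ] [-1.798e+02 -1.000e-01  8.870e+01] w 0.0338 f 30.0 F [ 0.1  0.3 -1. ] t 5.8
```

View pics/w2.png

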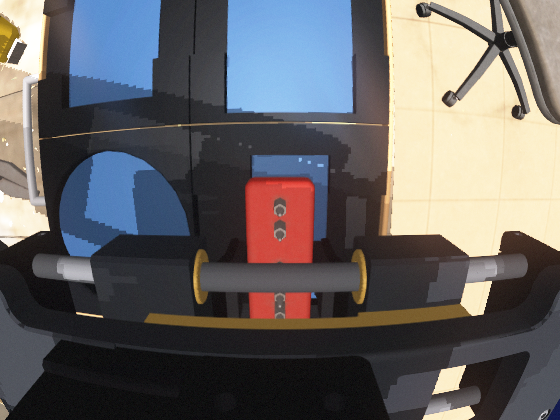

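The wrist view shows the rack end at (246..314,180) over its recess, whose far end is at (251..329,155). I'll check the alignment by casting rays.

```bash
python3 - <<'E'
from h import *
c=cam("wrist")
print("recess end floor",ray(c,[(251,155),(329,156)],.013).round(4).tolist(), ray(c,[(251,155),(329,156)],.023).round(4).tolist())
print("rack end",ray(c,[(246,183),(314,183)],.070).round(4).tolist())
print("sanding floor",ray(c,[(227,113),(356,111)],.013).round(4).tolist())
go(.547,-.0875,.017,88.7)
E
```

```text
recess end floor [[0.5265, -0.0356], [0.5766, -0.0372]] [[0.5275, -0.0348], [0.5751, -0.0363]]
rack end [[0.529, -0.0444], [0.561, -0.0451]]
sanding floor [[0.512, -0.0079], [0.5945, -0.0079]]
shift [-0.      0.002   0.0442] rot [-0.1 -0.  -0. ] |d| 0.044 now [ 0.545  -0.0875  0.0612] [-179.9   -0.    88.7] w 0.0335 f 30.0 F [ 0.4 -0.5 -0.9] t 5.85
```

Emit:
{"name": "arm_command", "arguments": {
  "deltas": [
    [0.02, [0, 0.004, 0.01], [0, 0, 0]],
    [0.02, [0, 0.004, 0.02], [0, 0, 0]],
    [0.02, [0, 0.004, 0.03], [0, 0, 0]],
    [0.02, [0, 0.004, 0.036], [0, 0, 0]],
    [0.02, [0, 0.004, 0.04], [0, 0, 0]],
    [0.02, [0, 0.004, 0.042], [0, 0, 0]],
    [0.02, [0, 0.004, 0.043], [0, 0, 0]],
    [0.02, [0, 0.004, 0.043], [0, 0, 0]]
  ]
}}

```text
time: 6.85
tcp_pos: [0.5496, -0.0878, 0.0187]
eef_rot: [3.141, 0.0, 1.548]
wrist_force: [0.2, 0.6, -1.4]
gripper_width: 0.0336
finger_force: 30.0
```

Still carrying weight (−1.4 N), so there is no contact yet. I'll ease it down.

Emit:
{"name": "arm_command", "arguments": {
  "deltas": [
    [0.02, [0, 0, 0.001], [0, 0, 0]],
    [0.02, [0, 0, 0.001], [0, 0, 0]],
    [0.02, [0, 0, 0.0015], [0, 0, 0]],
    [0.02, [0, 0, 0.0015], [0, 0, 0]]
  ]
}}

```text
time: 7.35
tcp_pos: [0.5496, -0.0877, 0.0171]
eef_rot: [3.141, 0.0, 1.548]
wrist_force: [-0.0, 0.9, -0.4]
gripper_width: 0.0336
finger_force: 30.0
```

Emit:
{"name": "arm_command", "arguments": {
  "deltas": [
    [0.02, [0, 0, 0.0005], [0, 0, 0]],
    [0.02, [0, 0, 0.001], [0, 0, 0]],
    [0.02, [0, 0, 0.001], [0, 0, 0]]
  ]
}}

```text
time: 7.72
tcp_pos: [0.5496, -0.0877, 0.0171]
eef_rot: [-3.141, 0.0, 1.548]
wrist_force: [-3.9, 1.5, 8.2]
gripper_width: 0.0334
finger_force: 30.0
```

Emit:
{"name": "arm_command", "arguments": {
  "deltas": [
    [0.04, [0, 0, -0.0005], [0, 0, 0]],
    [0.06, [0, 0, -0.001], [0, 0, 0]],
    [0.06, [0, 0, -0.001], [0, 0, 0]],
    [0.06, [0, 0, -0.02], [0, 0, 0]],
    [0.06, [0, 0, -0.05], [0, 0, 0]],
    [0.06, [0, 0, -0.1], [0, 0, 0]],
    [0.08, [0, 0, -0.15], [0, 0, 0]],
    [0.08, [0, 0, -0.18], [0, 0, 0]]
  ]
}}

```text
time: 8.72
tcp_pos: [0.5509, -0.0881, 0.2009]
eef_rot: [3.136, 0.001, 1.548]
wrist_force: [-0.2, 0.8, 0.6]
gripper_width: 0.073
finger_force: 0.0
```

```bash
python3 - <<'E'
from h import *
c=cam("top"); cv2.imwrite("pics/t2.png",cv2.resize(c["color"][150:300,140:410],None,fx=2.9,fy=2.9,interpolation=cv2.INTER_CUBIC)[:,:,::-1])
print("rack",blobs(c,(0,150,90),(6,255,255),.027,60,(320,170,405,240)))
go(.42,.25,.20,123)
E
```

```text
rack [([496.5, -142.5], 70, 44, -80.3, [392.0, 228.0]), ([515.6, -106.3], 27, 20, -13.9, [371.0, 214.0]), ([548.3, -52.4], 33, 16, -18.0, [346.0, 195.0]), ([567.1, -154.5], 97, 47, -19.4, [395.0, 193.0])]
shift [ 0.3355 -0.1404  0.0023] rot [  0.5   0.3 -34.3] |d| 0.364 now [ 0.5527 -0.0886  0.2047] [179.4   0.2  88.7] w 0.0758 f 0.0 F [ 2.5 -0.2  3.7] t 8.78
```

View pics/t2.png

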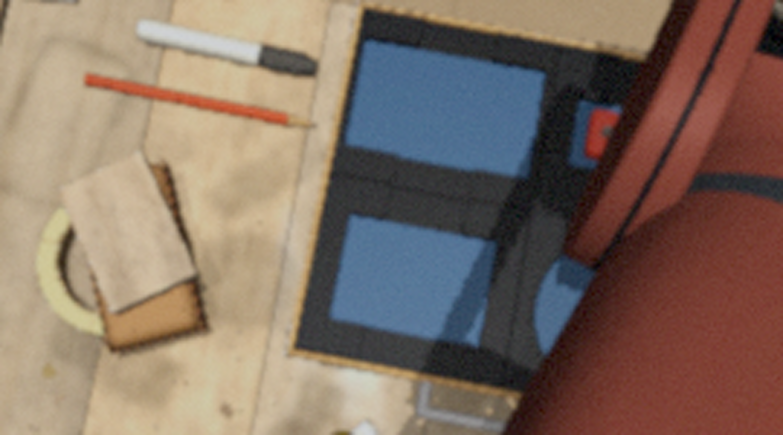

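The top view shows the packer corners at crop (63,188), (143,153), (195,274) and (116,312), and the rack in its recess at (603,133).

```bash
python3 - <<'E'
from h import *
c=cam("top")
p=np.array([(63,188),(143,153),(195,274),(116,312)])/2.9+[140,150]
w=ray(c,p,.078)*1000; print(w.round(1).tolist(), cv2.minAreaRect(w.astype(np.float32)), w.mean(0))
E
```

```text
[[439.9, 292.1], [471.4, 245.5], [399.2, 196.5], [366.8, 241.5]] ((419.3859558105469, 243.67599487304688), (88.86611938476562, 56.257179260253906), 34.73785400390625) [419.33797246 243.90883251]
```

Emit:
{"name": "arm_command", "arguments": {
  "deltas": [
    [0.087, [0.048, -0.02, 0], [0, 0, -5]],
    [0.087, [0.096, -0.04, 0], [0, 0, -10]],
    [0.087, [0.144, -0.06, 0], [0, 0, -15]],
    [0.087, [0.192, -0.08, 0], [0, 0, -20]],
    [0.087, [0.24, -0.1, 0], [0, 0, -25]],
    [0.087, [0.288, -0.12, 0], [0, 0, -30]],
    [0.087, [0.335, -0.14, 0], [0, 0, -34]],
    [0.087, [0.335, -0.14, 0], [0, 0, -34]]
  ]
}}

```text
time: 9.82
tcp_pos: [0.4152, 0.2528, 0.1955]
eef_rot: [-3.141, -0.001, 2.147]
wrist_force: [-1.4, -0.1, 0.9]
gripper_width: 0.087
finger_force: 0.0
```

Emit:
{"name": "arm_command", "arguments": {
  "deltas": [
    [0.087, [0, 0, 0], [0, 0, 10]],
    [0.087, [0, 0, 0], [0, 0, 20]],
    [0.087, [0, 0, 0], [0, 0, 30]],
    [0.087, [0, 0, 0], [0, 0, 40]],
    [0.087, [0, 0, 0], [0, 0, 50]],
    [0.087, [0, 0, 0], [0, 0, 60]],
    [0.087, [0, 0, 0], [0, 0, 70]],
    [0.087, [0, 0, 0], [0, 0, 80]],
    [0.087, [0, 0, 0], [0, 0, 88.5]],
    [0.087, [0, 0, 0], [0, 0, 88.5]],
    [0.087, [0, 0, 0], [0, 0, 88.5]]
  ]
}}

```text
time: 11.2
tcp_pos: [0.4173, 0.2497, 0.1958]
eef_rot: [3.142, 0.0, 0.599]
wrist_force: [0.3, -0.2, -0.0]
gripper_width: 0.0869
finger_force: 0.0
```

```bash
python3 - <<'E'
from h import *
c=cam("wrist"); cv2.imwrite("pics/w3.png",c["color"][:,:,::-1])
go(.419,.244,.10,34.5)
E
```

```text
shift [-0.0019  0.0058  0.0959] rot [ 0.   0.  -0.2] |d| 0.096 now [0.4173 0.2499 0.1959] [180.    0.   34.3] w 0.0873 f 0.0 F [-0.3 -0.4 -0.5] t 11.25
```

View pics/w3.png

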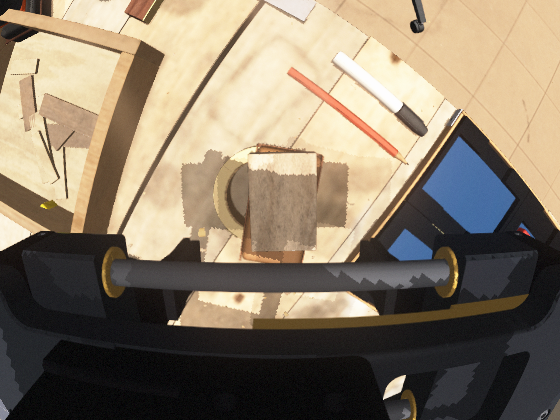

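The wrist view shows the packer at (248,154)–(317,250), square to the fingers, with the block ends at (290,148) and (278,257).

```bash
python3 - <<'E'
from h import *
c=cam("wrist")
w=ray(c,[(248,154),(319,153),(317,249),(248,249)],.078)*1000; print(w.round(1).tolist(), cv2.minAreaRect(w.astype(np.float32)), w.mean(0))
g=w.mean(0)/1000
go(g[0],g[1],.064,34.5)
E
```

```text
[[440.4, 298.4], [475.5, 248.6], [403.4, 198.8], [367.7, 251.3]] ((421.37420654296875, 249.77584838867188), (87.58943939208984, 63.50975799560547), 34.6507568359375) [421.72759296 249.24726819]
shift [0.0032 0.0032 0.1319] rot [ 0.   0.  -0.2] |d| 0.132 now [0.4173 0.2501 0.1959] [180.    0.   34.3] w 0.0873 f 0.0 F [0.4 0.5 0.5] t 11.3
```

Emit:
{"name": "arm_command", "arguments": {
  "deltas": [
    [0.087, [0.002, 0.004, 0.05], [0, 0, 0]],
    [0.087, [0.002, 0.004, 0.09], [0, 0, 0]],
    [0.087, [0.002, 0.004, 0.11], [0, 0, 0]],
    [0.087, [0.002, 0.004, 0.122], [0, 0, 0]],
    [0.087, [0.002, 0.004, 0.131], [0, 0, 0]],
    [0.087, [0.002, 0.004, 0.131], [0, 0, 0]]
  ]
}}

```text
time: 12.05
tcp_pos: [0.4212, 0.2482, 0.065]
eef_rot: [-3.142, 0.0, 0.597]
wrist_force: [1.1, 0.3, 0.3]
gripper_width: 0.0868
finger_force: 0.0
```

Emit:
{"name": "arm_command", "arguments": {
  "deltas": [
    [0.07, [0, 0, 0], [0, 0, 0]],
    [0.06, [0, 0, 0], [0, 0, 0]],
    [0.05, [0, 0, 0], [0, 0, 0]],
    [0.045, [0, 0, 0], [0, 0, 0]],
    [0.045, [0, 0, 0], [0, 0, 0]],
    [0.045, [0, 0, 0], [0, 0, 0]]
  ]
}}

```text
time: 12.8
tcp_pos: [0.4214, 0.2483, 0.0654]
eef_rot: [3.142, -0.001, 0.597]
wrist_force: [-0.6, -0.3, 2.8]
gripper_width: 0.0596
finger_force: 29.9
```

Emit:
{"name": "arm_command", "arguments": {
  "deltas": [
    [0.045, [0, 0, -0.006], [0, 0, 0]],
    [0.045, [0, 0, -0.02], [0, 0, 0]],
    [0.045, [0, 0, -0.05], [0, 0, 0]],
    [0.045, [0, 0, -0.08], [0, 0, 0]],
    [0.045, [0, 0, -0.08], [0, 0, 0]]
  ]
}}

```text
time: 13.42
tcp_pos: [0.4233, 0.2491, 0.1485]
eef_rot: [3.14, -0.006, 0.597]
wrist_force: [-0.7, 0.1, -0.8]
gripper_width: 0.0602
finger_force: 29.9
```

```bash
python3 - <<'E'
from h import *
go(.428,.058,.145,88.7)
E
```

```text
shift [-0.1036  0.1607  0.0031] rot [  0.2  -0.3 -54.5] |d| 0.191 now [0.4233 0.2491 0.1485] [179.9  -0.4  34.2] w 0.0602 f 29.9 F [-0.7  0.1 -0.8] t 13.43
```

Emit:
{"name": "arm_command", "arguments": {
  "deltas": [
    [0.045, [-0.017, 0.027, 0], [0, 0, -9]],
    [0.045, [-0.034, 0.054, 0], [0, 0, -18]],
    [0.045, [-0.051, 0.08, 0], [0, 0, -27]],
    [0.045, [-0.068, 0.107, 0], [0, 0, -36]],
    [0.045, [-0.085, 0.134, 0], [0, 0, -45]],
    [0.045, [-0.103, 0.161, 0], [0, 0, -54.5]],
    [0.045, [-0.103, 0.161, 0.03], [0, 0, -54.5]],
    [0.045, [-0.103, 0.161, 0.06], [0, 0, -54.5]],
    [0.045, [-0.103, 0.161, 0.085], [0, 0, -54.5]],
    [0.045, [-0.103, 0.161, 0.085], [0, 0, -54.5]],
    [0.045, [-0.103, 0.161, 0.085], [0, 0, -54.5]]
  ]
}}

```text
time: 14.8
tcp_pos: [0.4266, 0.0572, 0.0605]
eef_rot: [3.141, -0.0, 1.548]
wrist_force: [0.0, 0.2, 0.2]
gripper_width: 0.0597
finger_force: 29.9
```

```bash
python3 - <<'E'
from h import *
c=cam("wrist"); cv2.imwrite("pics/w4.png",c["color"][:,:,::-1])
go(.428,.058,.0184,88.7)
E
```

```text
shift [0.0009 0.0008 0.0426] rot [ 0.1  0.  -0. ] |d| 0.043 now [0.4272 0.0572 0.061 ] [179.9   0.   88.7] w 0.0598 f 29.9 F [ 0.5 -0.4  0.3] t 14.85
```

View pics/w4.png

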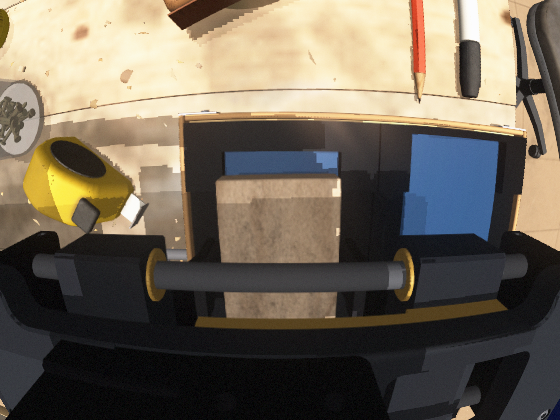

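The wrist view shows the packer end at (217..340,180) and the recess's far end at (225..338,152). I'll cast rays to check.

```bash
python3 - <<'E'
from h import *
c=cam("wrist")
print("recess",ray(c,[(225,152),(338,151)],.013).round(4).tolist(),"packer",ray(c,[(217,181),(340,179)],.0736).round(4).tolist())
print("sanding rec",ray(c,[(412,136),(499,140)],.013).round(4).tolist())
go(.428,.058,.0184,88.7)
E
```

```text
recess [[0.3932, 0.1112], [0.4662, 0.1102]] packer [[0.3989, 0.1018], [0.4563, 0.1013]]
sanding rec [[0.5179, 0.1211], [0.5939, 0.1223]]
shift [0.0009 0.0005 0.0428] rot [ 0.1  0.  -0. ] |d| 0.043 now [0.4273 0.0571 0.0612] [179.9   0.   88.7] w 0.0599 f 29.9 F [ 0.2 -0.  -0.4] t 14.9
```

Emit:
{"name": "arm_command", "arguments": {
  "deltas": [
    [0.045, [0.002, 0.001, 0.01], [0, 0, 0]],
    [0.045, [0.002, 0.001, 0.02], [0, 0, 0]],
    [0.045, [0.002, 0.001, 0.03], [0, 0, 0]],
    [0.045, [0.002, 0.001, 0.036], [0, 0, 0]],
    [0.045, [0.002, 0.001, 0.039], [0, 0, 0]],
    [0.045, [0.002, 0.001, 0.041], [0, 0, 0]],
    [0.045, [0.002, 0.001, 0.042], [0, 0, 0]],
    [0.045, [0.002, 0.001, 0.042], [0, 0, 0]]
  ]
}}

```text
time: 15.9
tcp_pos: [0.4276, 0.0591, 0.0184]
eef_rot: [3.141, 0.0, 1.548]
wrist_force: [-1.6, -0.2, 3.8]
gripper_width: 0.0596
finger_force: 29.9
```

Emit:
{"name": "arm_command", "arguments": {
  "deltas": [
    [0.045, [0, 0, 0.0005], [0, 0, 0]],
    [0.045, [0, 0, 0.001], [0, 0, 0]],
    [0.045, [0, 0, 0.0015], [0, 0, 0]],
    [0.045, [0, 0, 0.0015], [0, 0, 0]]
  ]
}}

```text
time: 16.4
tcp_pos: [0.4277, 0.0591, 0.0184]
eef_rot: [-3.141, 0.0, 1.548]
wrist_force: [-10.5, -1.1, 21.3]
gripper_width: 0.0595
finger_force: 29.9
```

Emit:
{"name": "arm_command", "arguments": {
  "deltas": [
    [0.045, [0, 0, -0.0015], [0, 0, 0]],
    [0.07, [0, 0, -0.0015], [0, 0, 0]],
    [0.087, [0, 0, -0.0015], [0, 0, 0]],
    [0.087, [0, 0, -0.0015], [0, 0, 0]],
    [0.087, [0, 0, -0.02], [0, 0, 0]],
    [0.087, [0, 0, -0.05], [0, 0, 0]],
    [0.087, [0, 0, -0.1], [0, 0, 0]],
    [0.087, [0, 0, -0.15], [0, 0, 0]],
    [0.087, [0, 0, -0.17], [0, 0, 0]],
    [0.087, [0, 0, -0.17], [0, 0, 0]]
  ]
}}

```text
time: 17.65
tcp_pos: [0.4288, 0.0591, 0.1882]
eef_rot: [3.137, 0.0, 1.548]
wrist_force: [-0.2, 0.1, -0.7]
gripper_width: 0.0871
finger_force: 0.0
```

```bash
python3 - <<'E'
from h import *
c=cam("top"); cv2.imwrite("pics/t3.png",cv2.resize(c["color"][150:300,140:410],None,fx=2.9,fy=2.9,interpolation=cv2.INTER_CUBIC)[:,:,::-1])
go(.42,.245,.19,45)
E
```

```text
shift [ 0.1857 -0.0119 -0.0035] rot [ 0.1 -0.  43.7] |d| 0.186 now [0.4277 0.0591 0.1865] [179.9   0.   88.7] w 0.0874 f 0.0 F [-0.4 -0.3  0. ] t 17.7
```

View pics/t3.png

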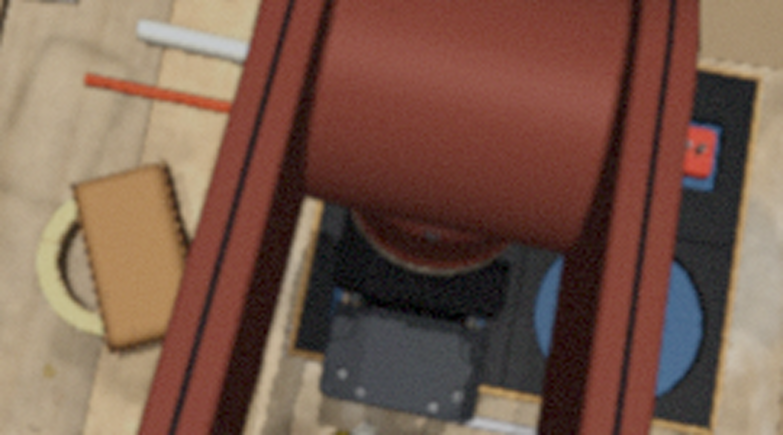

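The top view shows the block corners at crop (75,187), (163,163) and (110,352), the fourth being (208,327) from the earlier picture. The rack is in its recess at (703,152).

```bash
python3 - <<'E'
from h import *
c=cam("top")
p=np.array([(75,187),(163,163),(208,327),(112,352)])/2.9+[140,150]
w=ray(c,p,.06)*1000; print(w.round(1).tolist(), cv2.minAreaRect(w.astype(np.float32)), w.mean(0))
E
```

```text
[[444.4, 289.2], [470.2, 234.8], [368.3, 184.2], [342.0, 242.4]] ((406.7408447265625, 236.88021850585938), (113.73405456542969, 63.87135314941406), 24.575695037841797) [406.24129657 237.66080699]
```

Emit:
{"name": "arm_command", "arguments": {
  "deltas": [
    [0.087, [0.03, -0.002, 0], [0, 0, 9]],
    [0.087, [0.06, -0.004, 0], [0, 0, 18]],
    [0.087, [0.1, -0.006, 0], [0, 0, 28]],
    [0.087, [0.14, -0.009, 0], [0, 0, 38]],
    [0.087, [0.185, -0.012, 0], [0, 0, 46]],
    [0.087, [0.185, -0.012, 0], [0, 0, 46]],
    [0.087, [0.185, -0.012, 0], [0, 0, 46]]
  ]
}}

```text
time: 18.62
tcp_pos: [0.4187, 0.2437, 0.1847]
eef_rot: [-3.141, 0.003, 0.747]
wrist_force: [-0.5, 0.5, -0.6]
gripper_width: 0.0872
finger_force: 0.0
```

```bash
python3 - <<'E'
from h import *
c=cam("wrist"); cv2.imwrite("pics/w5.png",c["color"][:,:,::-1])
go(.42,.245,.1,43)
E
```

```text
shift [ 0.002  -0.0005  0.0851] rot [-0.   0.1 -0.3] |d| 0.085 now [0.419  0.2434 0.1852] [-1.80e+02  1.00e-01  4.27e+01] w 0.087 f 0.0 F [ 0.6 -0.6  0.7] t 18.68
```

View pics/w5.png

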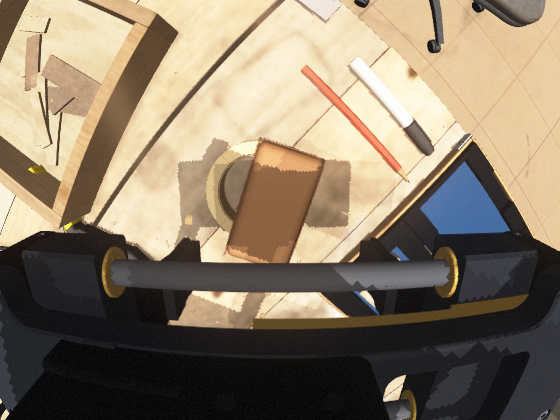

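The wrist view shows the block corners at (260,139), (325,159), (290,265) and (227,252), turned from the fingers. I'll compute its pose.

```bash
python3 - <<'E'
from h import *
c=cam("wrist")
w=ray(c,[(260,139),(325,159),(290,266),(227,252)],.06)*1000; print(w.round(1).tolist(), cv2.minAreaRect(w.astype(np.float32)), w.mean(0))
go(.408,.240,.12,25)
E
```

```text
[[450.4, 295.8], [476.5, 241.9], [381.0, 194.8], [350.7, 248.6]] ((413.7771911621094, 244.8951873779297), (110.37696838378906, 61.62382125854492), 25.79677391052246) [414.66980036 245.30824155]
shift [-0.0104 -0.0052  0.0656] rot [-0.   0.1 17.7] |d| 0.067 now [0.4193 0.2433 0.1855] [-1.80e+02  1.00e-01  4.27e+01] w 0.0869 f 0.0 F [-1.   0.6  0.6] t 18.73
```

Emit:
{"name": "arm_command", "arguments": {
  "deltas": [
    [0.087, [-0.005, -0.002, 0.02], [0, 0, 9]],
    [0.087, [-0.009, -0.005, 0.05], [0, 0, 17.5]],
    [0.087, [-0.009, -0.005, 0.065], [0, 0, 17.5]],
    [0.087, [-0.009, -0.005, 0.065], [0, 0, 17.5]]
  ]
}}

```text
time: 19.23
tcp_pos: [0.4091, 0.241, 0.1206]
eef_rot: [-3.141, 0.002, 0.442]
wrist_force: [0.5, -0.2, 0.6]
gripper_width: 0.087
finger_force: 0.0
```

```bash
python3 - <<'E'
from h import *
c=cam("wrist"); 
b=cv2.GaussianBlur(c["hsv"],(5,5),0)
for v in(200,215,230): print(v,[(u,*b[v,u]) for u in range(180,380,8)])
go(.409,.241,.035,25.2)
E
```

```text
200 [(180, np.uint8(16), np.uint8(78), np.uint8(179)), (188, np.uint8(16), np.uint8(85), np.uint8(160)), (196, np.uint8(18), np.uint8(100), np.uint8(178)), (204, np.uint8(17), np.uint8(107), np.uint8(148)), (212, np.uint8(15), np.uint8(116), np.uint8(75)), (220, np.uint8(16), np.uint8(86), np.uint8(133)), (228, np.uint8(16), np.uint8(81), np.uint8(134)), (236, np.uint8(13), np.uint8(140), np.uint8(106)), (244, np.uint8(13), np.uint8(136), np.uint8(136)), (252, np.uint8(13), np.uint8(137), np.uint8(137)), (260, np.uint8(13), np.uint8(137), np.uint8(136)), (268, np.uint8(13), np.uint8(137), np.uint8(136)), (276, np.uint8(13), np.uint8(138), np.uint8(137)), (284, np.uint8(13), np.uint8(137), np.uint8(137)), (292, np.uint8(13), np.uint8(137), np.uint8(136)), (300, np.uint8(13), np.uint8(138), np.uint8(137)), (308, np.uint8(13), np.uint8(137), np.uint8(136)), (316, np.uint8(13), np.uint8(144), np.uint8(107)), (324, np.uint8(16), np.uint8(97), np.uint8(148)), (332, np.uint8(15), np.uint8(94), np.uint8(148)), (340, np.uint8(15), np.uint8(97), np.uint8(137)), (348, np.uint8(16), np.uint8(95)
[... 2148 characters left out ...]
292, np.uint8(13), np.uint8(138), np.uint8(134)), (300, np.uint8(13), np.uint8(137), np.uint8(134)), (308, np.uint8(13), np.uint8(137), np.uint8(132)), (316, np.uint8(12), np.uint8(144), np.uint8(92)), (324, np.uint8(16), np.uint8(97), np.uint8(131)), (332, np.uint8(16), np.uint8(93), np.uint8(132)), (340, np.uint8(16), np.uint8(93), np.uint8(138)), (348, np.uint8(16), np.uint8(93), np.uint8(139)), (356, np.uint8(16), np.uint8(92), np.uint8(135)), (364, np.uint8(15), np.uint8(89), np.uint8(139)), (372, np.uint8(16), np.uint8(65), np.uint8(191))]
shift [-0.0011  0.0001  0.0867] rot [0.  0.  0.1] |d| 0.087 now [0.41   0.2415 0.1217] [180.    0.   25.3] w 0.0872 f 0.0 F [-0.6  0.9  0.6] t 19.27
```

The block edges are at u=234 and 319, centred on the fingers to about 2 mm. I'll descend and grip.

Emit:
{"name": "arm_command", "arguments": {
  "deltas": [
    [0.087, [-0.001, -0.001, 0.03], [0, 0, 0]],
    [0.087, [-0.001, -0.001, 0.05], [0, 0, 0]],
    [0.087, [-0.001, -0.001, 0.07], [0, 0, 0]],
    [0.087, [-0.001, -0.001, 0.08], [0, 0, 0]],
    [0.087, [-0.001, -0.001, 0.086], [0, 0, 0]],
    [0.087, [-0.001, -0.001, 0.086], [0, 0, 0]]
  ]
}}

```text
time: 20.02
tcp_pos: [0.4087, 0.2425, 0.0359]
eef_rot: [3.142, -0.0, 0.44]
wrist_force: [-0.5, -0.9, 0.7]
gripper_width: 0.0869
finger_force: 0.0
```

Emit:
{"name": "arm_command", "arguments": {
  "deltas": [
    [0.075, [0, 0, 0], [0, 0, 0]],
    [0.065, [0, 0, 0], [0, 0, 0]],
    [0.055, [0, 0, 0], [0, 0, 0]],
    [0.045, [0, 0, 0], [0, 0, 0]],
    [0.045, [0, 0, 0], [0, 0, 0]],
    [0.045, [0, 0, 0], [0, 0, 0]]
  ]
}}

```text
time: 20.78
tcp_pos: [0.4085, 0.2426, 0.0358]
eef_rot: [-3.141, -0.0, 0.44]
wrist_force: [-1.7, 0.6, 3.0]
gripper_width: 0.0616
finger_force: 30.0
```

Emit:
{"name": "arm_command", "arguments": {
  "deltas": [
    [0.045, [0, 0, -0.006], [0, 0, 0]],
    [0.045, [0, 0, -0.02], [0, 0, 0]],
    [0.045, [0, 0, -0.05], [0, 0, 0]],
    [0.045, [0, 0, -0.1], [0, 0, 0]],
    [0.045, [0, 0, -0.1], [0, 0, 0]]
  ]
}}

```text
time: 21.4
tcp_pos: [0.4118, 0.2437, 0.1409]
eef_rot: [3.141, -0.01, 0.44]
wrist_force: [0.1, 0.8, -0.3]
gripper_width: 0.062
finger_force: 30.0
```

```bash
python3 - <<'E'
from h import *
go(.551,.0555,.13,88.7)
E
```

```text
shift [0.0457 0.2296 0.0115] rot [  0.3  -0.5 -63.5] |d| 0.234 now [0.4118 0.2437 0.1409] [180.   -0.6  25.2] w 0.062 f 30.0 F [ 0.1  0.8 -0.3] t 21.4
```

Emit:
{"name": "arm_command", "arguments": {
  "deltas": [
    [0.045, [0.007, 0.033, 0], [0, 0, -9]],
    [0.045, [0.013, 0.066, 0], [0, 0, -18]],
    [0.045, [0.02, 0.098, 0], [0, 0, -27]],
    [0.045, [0.026, 0.13, 0], [0, 0, -36]],
    [0.045, [0.033, 0.164, 0], [0, 0, -45]],
    [0.045, [0.04, 0.197, 0], [0, 0, -54]],
    [0.045, [0.046, 0.23, 0.01], [0, 0, -63.5]],
    [0.045, [0.046, 0.23, 0.04], [0, 0, -63.5]],
    [0.045, [0.046, 0.23, 0.07], [0, 0, -63.5]],
    [0.045, [0.046, 0.23, 0.075], [0, 0, -63.5]],
    [0.045, [0.046, 0.23, 0.075], [0, 0, -63.5]]
  ]
}}

```text
time: 22.78
tcp_pos: [0.5476, 0.0539, 0.0605]
eef_rot: [-3.141, -0.0, 1.548]
wrist_force: [0.2, 0.8, -0.8]
gripper_width: 0.0621
finger_force: 30.0
```

```bash
python3 - <<'E'
from h import *
c=cam("wrist"); cv2.imwrite("pics/w6.png",c["color"][:,:,::-1])
go(.551,.0555,.0188,88.7)
E
```

```text
shift [0.0016 0.0025 0.0427] rot [ 0.1  0.  -0. ] |d| 0.043 now [0.5484 0.0539 0.0615] [179.9   0.   88.7] w 0.0621 f 30.0 F [ 0.6  0.4 -0.6] t 22.82
```

View pics/w6.png

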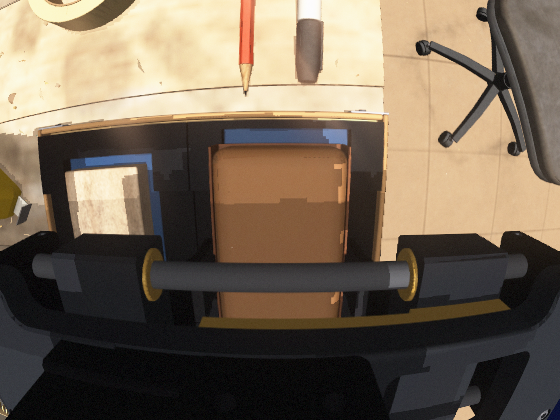

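The wrist view shows the block end at (216..347,149) over the recess end (224..350,129), and the packer home at (108,200). I'll check by ray.

```bash
python3 - <<'E'
from h import *
c=cam("wrist")
print("recess",ray(c,[(224,129),(350,130)],.013).round(4).tolist(),"block",ray(c,[(216,149),(347,149)],.0857).round(4).tolist(),"block bottom",ray(c,[(209,150),(350,150)],.07).round(4).tolist())
go(.551,.0555,.0188,88.7)
E
```

```text
recess [[0.5143, 0.1229], [0.5956, 0.1207]] block [[0.5228, 0.1141], [0.5783, 0.1129]] block bottom [[0.5163, 0.113], [0.5831, 0.1114]]
shift [0.0016 0.002  0.0431] rot [ 0.1  0.  -0. ] |d| 0.043 now [0.5489 0.0539 0.0619] [179.9   0.   88.7] w 0.0615 f 30.0 F [ 0.5 -0.5 -0.2] t 22.88
```

Emit:
{"name": "arm_command", "arguments": {
  "deltas": [
    [0.045, [0.002, 0.0035, 0.01], [0, 0, 0]],
    [0.045, [0.002, 0.0035, 0.02], [0, 0, 0]],
    [0.045, [0.002, 0.0035, 0.03], [0, 0, 0]],
    [0.045, [0.002, 0.0035, 0.036], [0, 0, 0]],
    [0.045, [0.002, 0.0035, 0.039], [0, 0, 0]],
    [0.045, [0.002, 0.0035, 0.041], [0, 0, 0]],
    [0.045, [0.002, 0.0035, 0.042], [0, 0, 0]],
    [0.045, [0.002, 0.0035, 0.042], [0, 0, 0]]
  ]
}}

```text
time: 23.88
tcp_pos: [0.5516, 0.0558, 0.0189]
eef_rot: [3.141, 0.0, 1.548]
wrist_force: [-0.7, -0.1, 1.3]
gripper_width: 0.0619
finger_force: 30.0
```

Emit:
{"name": "arm_command", "arguments": {
  "deltas": [
    [0.045, [0, 0, 0.0005], [0, 0, 0]],
    [0.045, [0, 0, 0.001], [0, 0, 0]],
    [0.045, [0, 0, 0.001], [0, 0, 0]]
  ]
}}

```text
time: 24.25
tcp_pos: [0.5516, 0.0557, 0.0189]
eef_rot: [3.142, 0.0, 1.548]
wrist_force: [-4.8, 0.5, 10.3]
gripper_width: 0.0619
finger_force: 30.0
```

Emit:
{"name": "arm_command", "arguments": {
  "deltas": [
    [0.045, [0, 0, -0.001], [0, 0, 0]],
    [0.07, [0, 0, -0.001], [0, 0, 0]],
    [0.087, [0, 0, -0.001], [0, 0, 0]],
    [0.087, [0, 0, -0.001], [0, 0, 0]],
    [0.087, [0, 0, -0.02], [0, 0, 0]],
    [0.087, [0, 0, -0.05], [0, 0, 0]],
    [0.087, [0, 0, -0.1], [0, 0, 0]],
    [0.06, [0.05, -0.04, -0.12], [0, 0, 0]],
    [0.06, [0.1, -0.08, -0.12], [0, 0, 0]],
    [0.06, [0.15, -0.11, -0.12], [0, 0, 0]],
    [0.06, [0.185, -0.14, -0.12], [0, 0, 0]],
    [0.06, [0.185, -0.14, -0.12], [0, 0, 0]]
  ]
}}

```text
time: 25.75
tcp_pos: [0.4141, 0.2462, 0.1389]
eef_rot: [3.141, -0.001, 1.553]
wrist_force: [0.6, -0.8, 0.6]
gripper_width: 0.0601
finger_force: 0.0
```

```bash
python3 - <<'E'
from h import *
c=cam("top"); t=c["color"][170:290,140:260]; cv2.imwrite("pics/t4.png",np.hstack([cv2.resize(t,(400,400)),cv2.resize(cam("wrist")["color"],(400,300))[:300].copy() if 0 else cv2.copyMakeBorder(cv2.resize(cam("wrist")["color"],(400,300)),0,100,0,0,0)])[:,:,::-1])
go(.41,.25,.12,88.7)
E
```

```text
shift [ 0.0057 -0.0063  0.0187] rot [ 0.1 -0.   0.1] |d| 0.021 now [0.4161 0.2442 0.1387] [179.9  -0.   88.8] w 0.0602 f 0.0 F [ 0.9 -0.9 -0. ] t 25.85
```

View pics/t4.png

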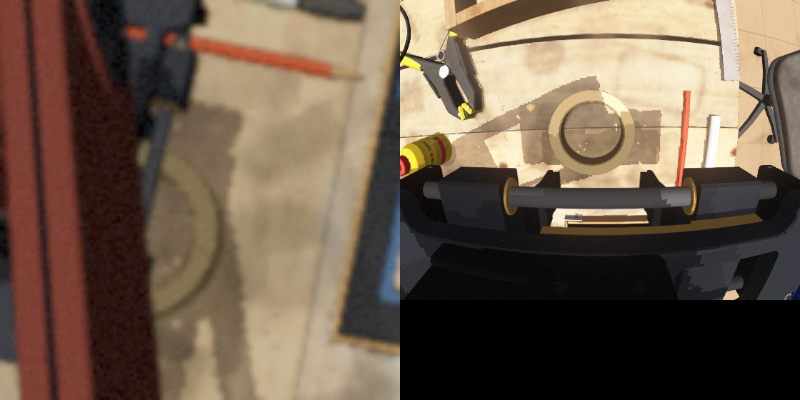

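The right half (wrist view) shows the tape ring whole, at about (592,133), with its outer edge spanning 548–635 × 90–175, in half-scaled pixels. The pencil is at (685,135), clear to the right. I'll measure it with rays.

```bash
python3 - <<'E'
from h import *
c=cam("wrist")
w=ray(c,[(207,186),(329,186),(269,126),(269,245)],.03)*1000; print(w.round(1).tolist(), w[:2].mean(0), w[2:].mean(0))
h=cv2.GaussianBlur(c["hsv"],(3,3),0)
m=cv2.inRange(h,(18,90,0),(26,255,255)); m[260:]=0; m[:,:170]=0; m[:,360:]=0
m=cv2.morphologyEx(m,cv2.MORPH_OPEN,np.ones((3,3)))
n,l,s,_=cv2.connectedComponentsWithStats(m); i=1+s[1:,4].argmax(); print(s[i])
p=np.argwhere(l==i)[:,::-1]; q=ray(c,p,.03)*1000
hull=cv2.convexHull(q.astype(np.float32)); print(cv2.minEnclosingCircle(hull),cv2.fitEllipse(hull))
cv2.imwrite("pics/m.png",(l==i).astype(np.uint8)*255)
print("pencil",blobs(c,(2,150,100),(10,255,255),.009,60,(370,100,450,280)))
E
```

```text
[[354.7, 266.0], [458.7, 263.5], [409.2, 314.7], [406.3, 211.7]] [406.69539021 264.7235728 ] [407.71854244 263.21075697]
[ 207  125  121  119 4072]
((405.9276123046875, 264.1303405761719), 51.97627258300781) ((406.177001953125, 264.3113098144531), (102.64026641845703, 103.19217681884766), 42.62455749511719)
pencil [([527.9, 249.8], 133, 9, 88.0, [396.0, 193.0])]
```

The ring measures 104 mm across, centred at (406,264). I'll grip its +x wall at x = 0.450; the pencil at x = 0.528 stays clear.

```bash
python3 - <<'E'
from h import *
go(.4505,.264,.0122,90)
E
```

```text
shift [0.0211 0.0333 0.1264] rot [ 0.1 -0.  -1.3] |d| 0.132 now [0.4165 0.2437 0.1385] [179.9  -0.   88.7] w 0.0599 f 0.0 F [0.9 0.  0.1] t 25.9
```

Emit:
{"name": "arm_command", "arguments": {
  "deltas": [
    [0.05, [0.021, 0.033, 0], [0, 0, -1.3]],
    [0.05, [0.021, 0.033, 0.04], [0, 0, -1.3]],
    [0.05, [0.021, 0.033, 0.08], [0, 0, -1.3]],
    [0.05, [0.021, 0.033, 0.1], [0, 0, -1.3]],
    [0.05, [0.021, 0.033, 0.115], [0, 0, -1.3]],
    [0.05, [0.021, 0.033, 0.122], [0, 0, -1.3]],
    [0.05, [0.021, 0.033, 0.126], [0, 0, -1.3]],
    [0.05, [0.021, 0.033, 0.126], [0, 0, -1.3]]
  ]
}}

```text
time: 26.9
tcp_pos: [0.4497, 0.2643, 0.012]
eef_rot: [3.141, -0.0, 1.57]
wrist_force: [0.7, 0.6, 0.4]
gripper_width: 0.0502
finger_force: 0.0
```

Emit:
{"name": "arm_command", "arguments": {
  "deltas": [
    [0.035, [0, 0, 0], [0, 0, 0]],
    [0.025, [0, 0, 0], [0, 0, 0]],
    [0.018, [0, 0, 0], [0, 0, 0]],
    [0.005, [0, 0, 0], [0, 0, 0]],
    [0.005, [0, 0, 0], [0, 0, 0]],
    [0.005, [0, 0, 0], [0, 0, 0]]
  ]
}}

```text
time: 27.65
tcp_pos: [0.4493, 0.2642, 0.0116]
eef_rot: [3.141, -0.0, 1.571]
wrist_force: [0.4, 0.1, 0.8]
gripper_width: 0.0133
finger_force: 29.8
```

Emit:
{"name": "arm_command", "arguments": {
  "deltas": [
    [0.005, [0, 0, -0.005], [0, 0, 0]],
    [0.005, [0, 0, -0.015], [0, 0, 0]],
    [0.005, [0, 0, -0.04], [0, 0, 0]],
    [0.005, [0, 0, -0.08], [0, 0, 0]],
    [0.005, [0, 0, -0.12], [0, 0, 0]],
    [0.005, [0, 0, -0.12], [0, 0, 0]]
  ]
}}

```text
time: 28.4
tcp_pos: [0.4521, 0.2654, 0.1363]
eef_rot: [3.134, -0.003, 1.571]
wrist_force: [0.9, 0.0, -2.0]
gripper_width: 0.0137
finger_force: 29.7
```

```bash
python3 - <<'E'
from h import *
go(.469,-.0852,.13,90)
E
```

```text
shift [-0.3506  0.017   0.0053] rot [ 0.5 -0.2 -0. ] |d| 0.351 now [0.4521 0.2654 0.1363] [179.5  -0.2  90. ] w 0.0137 f 29.7 F [ 0.9  0.  -2. ] t 28.4
```

Emit:
{"name": "arm_command", "arguments": {
  "deltas": [
    [0.005, [-0.04, 0.002, 0], [0, 0, 0]],
    [0.005, [-0.09, 0.004, 0], [0, 0, 0]],
    [0.005, [-0.14, 0.007, 0], [0, 0, 0]],
    [0.005, [-0.19, 0.009, 0], [0, 0, 0]],
    [0.005, [-0.24, 0.012, 0], [0, 0, 0]],
    [0.005, [-0.29, 0.015, 0], [0, 0, 0]],
    [0.005, [-0.33, 0.017, 0], [0, 0, 0]],
    [0.005, [-0.35, 0.018, 0.02], [0, 0, 0]],
    [0.005, [-0.35, 0.018, 0.05], [0, 0, 0]],
    [0.005, [-0.35, 0.018, 0.065], [0, 0, 0]],
    [0.005, [-0.35, 0.018, 0.065], [0, 0, 0]]
  ]
}}

```text
time: 29.78
tcp_pos: [0.4656, -0.0851, 0.0651]
eef_rot: [-3.138, -0.001, 1.571]
wrist_force: [-0.2, 0.7, -0.5]
gripper_width: 0.0135
finger_force: 29.7
```

```bash
python3 - <<'E'
from h import *
c=cam("wrist"); cv2.imwrite("pics/w7.png",c["color"][:,:,::-1])
go(.469,-.0852,.0246,90)
E
```

```text
shift [0.0002 0.0024 0.0417] rot [-0.1 -0.   0. ] |d| 0.042 now [ 0.4667 -0.0854  0.0663] [-179.9   -0.    90. ] w 0.0134 f 29.7 F [ 1.1 -0.6 -1.2] t 29.82
```

View pics/w7.png

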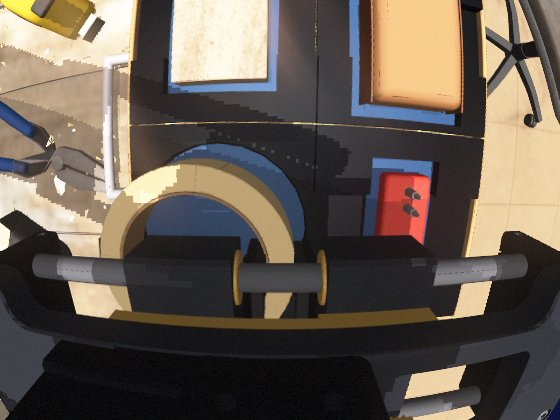

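The wrist view shows the ring held level, top extreme at (190,163), and the recess edge through (218,143) and (306,228). The packer, block and rack are home. I'll check centres with a circle fit.

```bash
python3 - <<'E'
from h import *
c=cam("wrist")
def circ(p,z):
    q=ray(c,p,z)*1000; A=np.c_[2*q,np.ones(len(q))]; s=np.linalg.lstsq(A,(q**2).sum(1),rcond=None)[0]; print(s[:2].round(1),"r",np.sqrt(s[2]+s[:2]@s[:2]).round(1))
circ([(180,157),(218,143),(250,149),(276,164),(295,190),(305,225)],.013)
circ([(101,245),(108,215),(130,187),(165,168),(190,164),(225,172),(262,192),(280,213)],.0847)
m=cv2.inRange(c["hsv"],(98,90,40),(118,255,255)); m[240:]=0; m[:,:150]=0;m[:,320:]=0;m[:138]=0
o=[(int(np.flatnonzero(m[v]).max()),v) for v in range(160,236,8) if m[v].any()]+[(u,int(np.flatnonzero(m[:,u]).min())) for u in range(190,260,10)]
circ(o,.013)
E
```

```text
[427.2 -83.5] r 56.5
[424.3 -85.3] r 52.3
[424.  -84.2] r 57.8
```

Emit:
{"name": "arm_command", "arguments": {
  "deltas": [
    [0.005, [0.001, 0.001, 0.01], [0, 0, 0]],
    [0.005, [0.001, 0.001, 0.02], [0, 0, 0]],
    [0.005, [0.001, 0.001, 0.028], [0, 0, 0]],
    [0.005, [0.001, 0.001, 0.034], [0, 0, 0]],
    [0.005, [0.001, 0.001, 0.038], [0, 0, 0]],
    [0.005, [0.001, 0.001, 0.04], [0, 0, 0]],
    [0.005, [0.001, 0.001, 0.041], [0, 0, 0]],
    [0.005, [0.001, 0.001, 0.041], [0, 0, 0]]
  ]
}}

```text
time: 30.88
tcp_pos: [0.4682, -0.0849, 0.0257]
eef_rot: [3.141, 0.0, 1.571]
wrist_force: [0.1, -0.2, -1.1]
gripper_width: 0.0134
finger_force: 29.7
```

Emit:
{"name": "arm_command", "arguments": {
  "deltas": [
    [0.005, [0, 0, 0.0005], [0, 0, 0]],
    [0.005, [0, 0, 0.001], [0, 0, 0]],
    [0.005, [0, 0, 0.001], [0, 0, 0]]
  ]
}}

```text
time: 31.25
tcp_pos: [0.4682, -0.0849, 0.0246]
eef_rot: [3.141, 0.0, 1.571]
wrist_force: [0.9, 0.5, -0.3]
gripper_width: 0.0133
finger_force: 29.7
```

Emit:
{"name": "arm_command", "arguments": {
  "deltas": [
    [0.005, [0, 0, 0.0005], [0, 0, 0]],
    [0.005, [0, 0, 0.0005], [0, 0, 0]]
  ]
}}

```text
time: 31.5
tcp_pos: [0.4682, -0.0849, 0.0245]
eef_rot: [3.141, 0.0, 1.571]
wrist_force: [-2.9, 1.8, 5.9]
gripper_width: 0.0137
finger_force: 29.8
```

The tape is resting on its floor. I'll release, lift off and back away.

Emit:
{"name": "arm_command", "arguments": {
  "deltas": [
    [0.005, [0, 0, -0.0005], [0, 0, 0]],
    [0.025, [0, 0, -0.0005], [0, 0, 0]],
    [0.04, [0, 0, -0.0005], [0, 0, 0]],
    [0.04, [0, 0, -0.0005], [0, 0, 0]],
    [0.04, [0, 0, -0.02], [0, 0, 0]],
    [0.04, [0, 0, -0.06], [0, 0, 0]],
    [0.04, [0, 0, -0.12], [0, 0, 0]],
    [0.04, [0, 0, -0.18], [0, 0, 0]],
    [0.04, [-0.05, 0, -0.2], [0, 0, 0]],
    [0.04, [-0.1, 0, -0.2], [0, 0, 0]],
    [0.04, [-0.15, -0.02, -0.2], [0, 0, 0]],
    [0.04, [-0.2, -0.05, -0.2], [0, 0, 0]]
  ]
}}

```text
time: 33.0
tcp_pos: [0.4176, -0.2863, 0.224]
eef_rot: [3.141, 0.0, 1.571]
wrist_force: [0.3, -0.6, -0.4]
gripper_width: 0.0403
finger_force: 0.0
```

Emit:
{"name": "arm_command", "arguments": {
  "deltas": [
    [0.04, [-0.05, -0.02, 0], [0, 0, 0]],
    [0.04, [-0.1, -0.05, 0], [0, 0, 0]],
    [0.04, [-0.15, -0.07, 0], [0, 0, 0]],
    [0.04, [-0.2, -0.08, 0], [0, 0, 0]],
    [0.04, [-0.2, -0.08, 0], [0, 0, 0]],
    [0.04, [-0.2, -0.08, 0], [0, 0, 0]]
  ]
}}

```text
time: 33.75
tcp_pos: [0.3379, -0.4843, 0.2234]
eef_rot: [-3.141, -0.001, 1.57]
wrist_force: [0.2, 0.2, 0.2]
gripper_width: 0.04
finger_force: 0.0
```

```bash
python3 - <<'E'
from h import *
a=cam("top")["color"][140:310,140:420]; b=cam("side")["color"][170:340,180:400]
cv2.imwrite("pics/end.png",np.hstack([cv2.resize(a,None,fx=1.55,fy=1.55*1.6,interpolation=3) if 0 else cv2.resize(a,(433,263),interpolation=2),cv2.resize(b,(340,263),interpolation=2)])[:,:,::-1])
go(0,0,0,0)
E
```

```text
shift [ 0.4838 -0.338   0.2242] rot [-0. -0. 90.] |d| 0.631 now [ 0.3384 -0.4837  0.2239] [-180.   -0.   90.] w 0.0396 f 0.0 F [-0.5 -0.4  0.6] t 33.85
```

View pics/end.png

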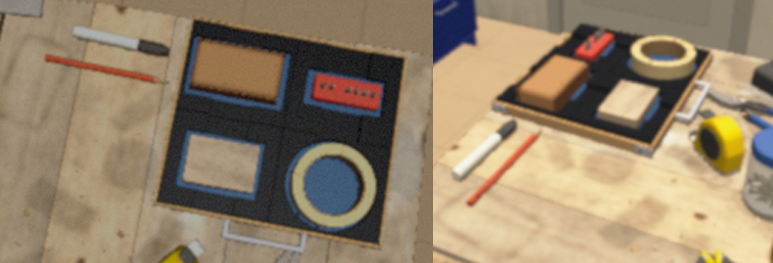

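Each of the four things sits flat in its own recess with a blue margin all round: block (237,70), rack (345,90), packer (220,163), tape (332,184). The pencil and marker are where they were. I'll hand it in.

```bash
python3 -c "
from bench import arm
print(arm.sign_off())"
```

```text
the job is handed in; nothing more can be done
None
```

The job is handed in at about 34 s of the 106 s: the bit rack, packer, sanding block and tape roll went home in that order, each flat in its own recess in the final pictures, and the pencil and marker were not moved.

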